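# Clear the model-making bench into the sorting trays

## Robot

A 7-joint arm with a two-finger parallel gripper is mounted at the origin on the work surface. World frame = base frame: x ahead of the robot, y to its left, z up, the work surface at z = 0. Lengths are in m, angles in rad, forces in N, time in s.
With the tool pointing down it reaches from about 0.4 to 0.85 m from the base axis. Payload 10.4 kg.
Tool frame: the origin (TCP) lies midway between the tips of the shut fingers; the grasp point (between the pads) lies 19 mm behind it; z points along the fingers, y is the line along which they close (so a half turn about z gives the same grasp; the last joint's range is limited). The gripper opens to 87 mm and grips with 3 to 60 N. Pads are 19 mm wide; open, the fingers measure 117 mm over their backs; the gripper's body (75 mm by 190 mm) begins 51 mm behind the grasp point.
Start: joints at [-1.318, 0.332, -0.065, 1.46, 0.022, 1.35, -0.088], TCP at [0.17, 0.601, 0.223] pointing down, gripper open.
Joint ranges: [-2.6, 2.6], [-0.5, 2.12], [-1.47, 1.34], [0.16, 2.42], [-1.27, 4.41], [0.06, 2.06], [-2.6, 2.6]. Speed limits (rad/s): [2.22, 2.22, 2.79, 2.79, 3.14, 3.14, 3.14].

## Interface

Orientations are given as a unit quaternion [x, y, z, w].
In Python, from bench import r gives the robot as it stands.
- The arm moves only by the tool arm_command, never from a script. Its argument "moves" is one flat list of numbers, 4 for each row, row after row: the shift along the tool's x, y, z in cm, then the turn about the tool's z in degrees. A call has 1 to 12 rows; each row shifts and turns the commanded pose from where the row before left it, along the tool's axes as they then stand; what a row does not reach is not made up. A row lasts 1/12 s, in which the tool goes at most 41.7 mm and 7.16 degrees, less where a joint would pass 70% of its speed; a pose out of reach is approached as far as the arm can. A call with a gripper value outside its range is refused whole. "fingers" is the opening in per cent of the stroke, from 0 (shut) to 100 (fully open), set as the call begins (left out, the last holds). The fingers move at their own pace and stop on an object; "squeeze" is the grip in N (left out, the last holds). Time passes only in rows, so rows that do not move let the fingers close. It gives the time, the measured TCP pose, the force, the opening and the grip force at its end, in the units of the state.
- r.read_state(): the state, without advancing time (a new reading comes with each control period).
- r.camera(name): name is "scene" or "top" or "wrist"; returns the picture (420x560x3 uint8, red, green, blue); there is no depth.
- r.camera_info(name): a dict with "fx", "fy", "cx", "cy" (pixels), "origin" and "attitude" of the camera in the world. Camera axes: x right, y up, looking along -z (the intrinsics and any distortion apply to the point x, -y, -z); pixel columns grow to the right and rows downward; lengths in m; the calibration is good to about 2 mm. A picture is of the moment at which its call begins: read the wrist's pose just before it. camera_info takes no time and is no camera call; for the wrist camera it gives the pose at the moment of the call.
- r.close_job(): hands the job in; it is judged then, once.
The state is a dict: "time": time; "joint_positions": joint angles; "joint_vel": joint speeds; "joint_torque": joint torques, N m; "ee_pos": TCP position; "eef_rot": TCP orientation; "ft_force": force on the tool from outside, world axes, zero at the start; "torque": the same for the moment, N m; "width": finger opening in m; "grip_force": force on a finger pad.
Only numpy, scipy, OpenCV 4.12 (cv2) and the standard library are available. Lean on these libraries where they do the work, as an engineer would, in place of code of your own. Each camera call takes 0.05 s, during which the arm holds its last target. There are 200 camera calls.

## Task

Clear up the model-making bench: put both marker pens in the white tray, both rolls of tape in the black tray and the knife in the blue tray, going by what each thing is and not by its colour. Each must lie flat on the tray's floor, none on top of or leaning on another or on the rim, with the pens and the knife laid lengthways along their tray. Leave the binder clip and the eraser where they lie.

Things in the scene. Friction and masses are not known exactly. Their poses are not given: they have to be found in the camera images.
- marker_red_mid (a point): A square-barrel red marker pen lying flat, cap on: 114 mm long, 17 mm wide, 17 mm high (red barrel with a white wrap in the middle, black clip on the cap), 30 g. The point is its centre, half-way up (8.5 mm above what it lies on); x runs along the pen towards the cap, y across it, z up. Grip it across its width.
- marker_green_mid (a point): A square-barrel green marker pen lying flat, cap on: 114 mm long, 17 mm wide, 17 mm high (green barrel with a white wrap in the middle, black clip on the cap), 30 g. The point is its centre, half-way up (8.5 mm above what it lies on); x runs along the pen towards the cap, y across it, z up. Grip it across its width.
- tape_blue_mid (a point): A blue roll of vinyl tape lying flat, a ring 56 mm across with a 34 mm hole in a cardboard core, 19 mm high, 45 g. The point is the ring's centre, half-way up (9.5 mm above what it lies on); z up. Grip it across its outside, any way round.
- tape_yellow_mid (a point): A yellow roll of vinyl tape lying flat, a ring 56 mm across with a 34 mm hole in a cardboard core, 19 mm high, 45 g. The point is the ring's centre, half-way up (9.5 mm above what it lies on); z up. Grip it across its outside, any way round.
- knife_mid (a point): An orange utility knife lying flat, blade drawn in, with a grey steel nose and a black slide button on top: 122 mm long, 28 mm wide, 17 mm high (22 mm at the button), 90 g. The point lies on the handle's centre line, half-way up (8.5 mm above what it lies on), the tail 61 mm behind it and the nose 61 mm ahead; x runs towards the nose, y across the knife, z up. Grip it across its width, at this point or up to 15 mm behind it.
- tray_pens: The white sorting tray, where marker pens belong (two pens on its card). An open plastic tray that stands firm and does not slide: outside 132 mm (x) by 168 mm (y) by 26 mm high, inside 124 mm by 160 mm, floor 4 mm thick with its top 4 mm above the bench, walls 4 mm thick. The origin is the centre of the underside; y runs along the tray's length, x across it, z up. A sloping label holder with a picture card stands out 22 mm from the long side at -x.
- tray_tapes: The black sorting tray, where rolls of tape belong (two rings on its card). An open plastic tray that stands firm and does not slide: outside 132 mm (x) by 168 mm (y) by 26 mm high, inside 124 mm by 160 mm, floor 4 mm thick with its top 4 mm above the bench, walls 4 mm thick. The origin is the centre of the underside; y runs along the tray's length, x across it, z up. A sloping label holder with a picture card stands out 22 mm from the long side at -x.
- tray_knife: The blue sorting tray, where the knife belongs (a knife on its card). An open plastic tray that stands firm and does not slide: outside 132 mm (x) by 168 mm (y) by 26 mm high, inside 124 mm by 160 mm, floor 4 mm thick with its top 4 mm above the bench, walls 4 mm thick. The origin is the centre of the underside; y runs along the tray's length, x across it, z up. A sloping label holder with a picture card stands out 22 mm from the long side at -x.
- binder_clip: A bystander, loose, lying among the things: a black binder clip on its back, 24 mm by 32 mm, 22 mm high, its steel wire arms 41 mm high. Origin: centre of the underside. Leave it alone.
- eraser: A bystander, loose, lying among the things: a white eraser in a blue sleeve, 44 mm (x) by 22 mm (y), 12 mm high. Origin: centre of the underside. Leave it alone.
Things that resemble listed ones, but are neither listed nor needed, are in the scene too. Of the things that look like the part that bears marker_green_mid, the largest one is meant.

How it is judged:
At the end, for the whole second after the job is handed in: Pens in the white tray, tape rolls in the black, knife in the blue: centres inside the walls, at most 5 mm above lying flat on the floor, rolls within 0.2 rad of flat, pens and knife within 0.15 rad of level and 0.3 rad of the tray's length (either way round), all at rest (x of marker_red_mid in the frame of tray_pens between -0.062 and 0.062 m and y of marker_red_mid in the frame of tray_pens between -0.08 and 0.08 m and z of marker_red_mid in the frame of tray_pens between 0.006 and 0.0175 m and linear speed of each of marker_red, marker_green, tape_blue, tape_yellow, knife below 0.02 m/s and angle between each of marker_red_mid, marker_green_mid, knife_mid's own x axis and vertical above 1.42 rad and angle between the x axis of each of marker_red_mid, marker_green_mid and the y axis of tray_pens, either way round below 0.3 rad and x of marker_green_mid in the frame of tray_pens between -0.062 and 0.062 m and y of marker_green_mid in the frame of tray_pens between -0.08 and 0.08 m and z of marker_green_mid in the frame of tray_pens between 0.006 and 0.0175 m and x of tape_blue_mid in the frame of tray_tapes between -0.062 and 0.062 m and y of tape_blue_mid in the frame of tray_tapes between -0.08 and 0.08 m and z of tape_blue_mid in the frame of tray_tapes between 0.006 and 0.0185 m and angle between each of tape_blue_mid, tape_yellow_mid's own z axis and vertical below 0.2 rad and x of tape_yellow_mid in the frame of tray_tapes between -0.062 and 0.062 m and y of tape_yellow_mid in the frame of tray_tapes between -0.08 and 0.08 m and z of tape_yellow_mid in the frame of tray_tapes between 0.006 and 0.0185 m and x of knife_mid in the frame of tray_knife between -0.062 and 0.062 m and y of knife_mid in the frame of tray_knife between -0.08 and 0.08 m and z of knife_mid in the frame of tray_knife between 0.006 and 0.0175 m and angle between the x axis of knife_mid and the y axis of tray_knife, either way round below 0.3 rad); the robot touches nothing.
It fails at once if the binder clip is moved more than 15 mm (distance of binder_clip from where it was at the start of the episode above 0.015 m).
It fails at once if the eraser is moved more than 15 mm (distance of eraser from where it was at the start of the episode above 0.015 m).
It also fails if it takes over 109 s, if anything falls off the work surface, if the arm or the gripper's body presses on something with over 40 N, if the wrist force passes 120 N, or if a joint passes its speed limit or range.

## Working session

There is one attempt and no reset: what is moved stays moved. The work goes in short steps, Python scripts to look and compute and a tool call to move; the robot and the scene stay as the last step left them, time stands still between calls to the robot, and variables do not carry over. Pictures are saved under pics/ and viewed, at most 15 in all, crops included, and the job is handed in when it is done.

Besides the shell and the picture viewer there is one more tool, called after "Request:" in YAML: its name, and indented under it one key for each argument. arm_command: Moves the arm, as the interface text tells. Its arguments: {"type":"object","properties":{"moves":{"type":"array"},"fingers":{"type":"number"},"squeeze":{"type":"number"}},"required":["moves"]}

```bash
mkdir -p pics; ls
cat > h.py <<'E'
from bench import r
import numpy as np, cv2
from scipy.spatial.transform import Rotation as R
def save(n,im): cv2.imwrite(f'pics/{n}.png',im[:,:,::-1])
def att(i):
    a=np.array(i['attitude'],float)
    return R.from_quat(a).as_matrix() if a.size==4 else a.reshape(3,3)
def ray(i,u,v):
    d=np.array([(u-i['cx'])/i['fx'],-(v-i['cy'])/i['fy'],-1.0])
    return np.array(i['origin']),att(i)@d
def onz(i,u,v,z):
    o,d=ray(i,u,v); return o+d*(z-o[2])/d[2]
def proj(i,p):
    c=att(i).T@(np.array(p)-i['origin']); return i['cx']+i['fx']*c[0]/-c[2], i['cy']-i['fy']*c[1]/-c[2]
E
python3 - <<'E'
from h import *
for n in ('top','scene'):
    save(n+'0',r.camera(n)); print(n,r.camera_info(n))
s=r.read_state(); print(s); 
save('wrist0',r.camera('wrist')); print(r.camera_info('wrist'))
E
```

```text
pics
top {'fx': 459.6611902693377, 'fy': 459.6611902693377, 'cx': 283.10658239280104, 'cy': 205.98737701809557, 'origin': array([ 0.29888157, -0.01649415,  1.31346447]), 'attitude': array([ 0.06257289, -0.04923005, -0.69666113,  0.71296866])}
scene {'fx': 485.5596926554451, 'fy': 485.5596926554451, 'cx': 274.70270092440694, 'cy': 208.01916291976494, 'origin': array([ 1.13639118, -0.27012558,  0.79045769]), 'attitude': array([0.30722064, 0.20483926, 0.50152016, 0.78238985])}
{'time': 0.1, 'joint_positions': array([-1.31760959,  0.33280452, -0.06471215,  1.46084883,  0.02161042,
        1.34989906, -0.08850592]), 'joint_vel': array([-0.00081978, -0.00014266,  0.00012854, -0.00288947, -0.00016201,
       -0.00233313,  0.00049632]), 'joint_torque': array([ 1.42626934e-03, -6.24540782e+01,  2.45743344e-02, -3.90710735e+01,
       -6.14769501e-02,  3.66283162e-02,  1.08702363e-04]), 'ee_pos': array([0.17009621, 0.60105195, 0.22184019]), 'eef_rot': array([ 1.37443442e-01,  9.90509415e-01, -6.29475515e-04, -5.54893312e-05]), 'ft_force': array([ 0.56849327,  0.62789554, -0.96217789]), 'torque': array([-0.06054201,  0.01556588, -0.00735644]), 'grip_force': 0.0, 'width': 0.0872078496882099}
{'fx': 295.70972044316505, 'fy': 295.70972044316505, 'cx': 278.31935051868976, 'cy': 206.80974907158972, 'origin': array([0.09854873, 0.62202203, 0.38455684]), 'attitude': array([-0.10936986, -0.0821899 ,  0.59766045,  0.78999053])}
```

View pics/top0.png

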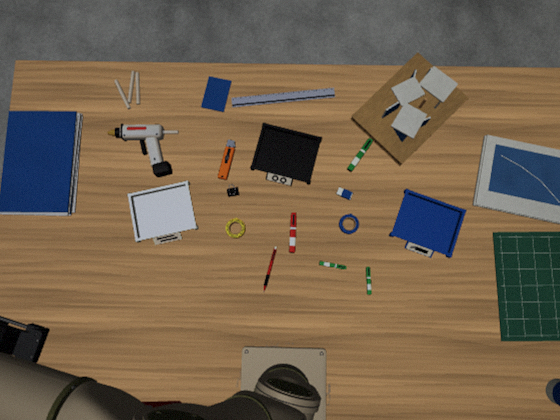

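View pics/scene0.png

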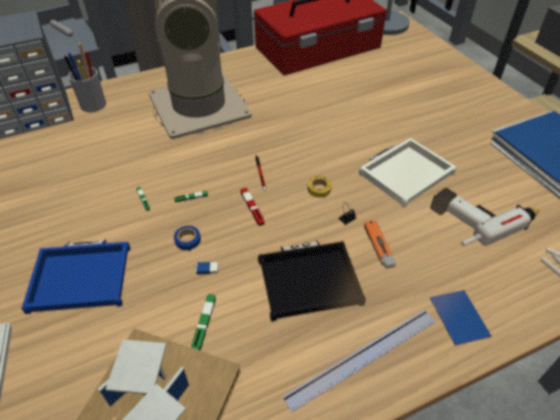

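The top view shows the trays: white (163,212), black (286,153) and blue (428,223). The other targets are the knife (227,160), yellow tape (235,228), blue tape (348,224) and clip (233,191); the eraser is at (344,194).

Look-alikes:
- **Green pens:** (359,155), (333,265) and (368,280). The largest is (359,155), by the board.
- **Red pens:** the square marker with a white wrap is at (293,232). The thin red pen at (270,268) is not it.
- **Blue and orange:** the blue card, books and print are not rings, and there is only one knife.

Next I'll measure from both views and check the choices in a close crop.

```bash
cat > m.py <<'E'
from h import *
def mask(im,lo,hi): return cv2.inRange(cv2.cvtColor(im,cv2.COLOR_RGB2HSV),np.array(lo),np.array(hi))
def blob(im,lo,hi,c,rad,close=9):
    m=mask(im,lo,hi); k=np.zeros_like(m); cv2.circle(k,c,rad,255,-1); m&=k
    m=cv2.morphologyEx(m,cv2.MORPH_CLOSE,np.ones((close,close),np.uint8))
    cs,_=cv2.findContours(m,cv2.RETR_EXTERNAL,cv2.CHAIN_APPROX_NONE); c=max(cs,key=cv2.contourArea)
    return cv2.minAreaRect(c),c
def tri(ia,a,ib,b):
    oa,da=ray(ia,*a); ob,db=ray(ib,*b)
    da/=np.linalg.norm(da); db/=np.linalg.norm(db)
    s=np.linalg.lstsq(np.c_[da,-db],ob-oa,rcond=None)[0]
    pa,pb=oa+s[0]*da,ob+s[1]*db
    return (pa+pb)/2,np.linalg.norm(pa-pb)
C={'red':((170,120,60),(180,255,255)),'green':((45,90,30),(85,255,255)),'blue':((105,120,40),(125,255,255)),
'yellow':((24,140,80),(34,255,255)),'orange':((5,190,120),(15,255,255)),'white':((0,0,150),(180,40,255)),'black':((0,0,0),(180,255,45))}
E
python3 - <<'E'
from m import *
t=cv2.imread('pics/top0.png')[:,:,::-1].copy(); s=cv2.imread('pics/scene0.png')[:,:,::-1].copy()
it,is_=r.camera_info('top'),r.camera_info('scene')
L=[('red','red',(293,232),26,(252,206),25),('green','green',(359,155),24,(205,322),35),('g2','green',(333,265),18,(191,196),22),('g3','green',(368,280),18,(143,198),18),
('tblue','blue',(348,224),16,(187,237),20),('tyel','yellow',(235,228),16,(319,185),18),('knife','orange',(227,160),24,(378,240),30),
('T_knife','blue',(428,223),55,(78,275),70),('T_pens','white',(163,212),50,(407,170),60),('T_tapes','black',(286,153),50,(310,280),65)]
for n,c,a,ra,b,rb in L:
    try:
        A,_=blob(t,*C[c],a,ra); B,_=blob(s,*C[c],b,rb)
        p,e=tri(it,A[0],is_,B[0])
        bx=cv2.boxPoints(A); w=np.array([onz(it,*q,0.015) for q in bx])
        e1,e2=w[1]-w[0],w[2]-w[1]; L_=max((e1,e2),key=np.linalg.norm)
        print(n,np.round(A[0],1),np.round(B[0],1),'tri',np.round(p,4),round(e,4),'plane',np.round(onz(it,*A[0],0.012),4)[:2],'size',np.round([np.linalg.norm(e1),np.linalg.norm(e2)],3),'ang',round(np.degrees(np.arctan2(L_[1],L_[0])),1))
    except Exception as ex: print(n,ex)
def up(im,x,y,w,h,f): return cv2.resize(im[y:y+h,x:x+w],None,fx=f,fy=f,interpolation=cv2.INTER_CUBIC)
save('crop',np.hstack([up(t,200,125,185,180,3)]))
E
```

```text
red [291.5 251. ] [259.1 217.2] tri [ 0.3892 -0.0016 -0.082 ] 0.0309 plane [ 0.3782 -0.0161] size [0.    0.008] ang 91.3
green [363.8 148.4] [200.4 331.2] tri [ 0.6818 -0.2204  0.0116] 0.0005 plane [ 0.6817 -0.2206] size [0.074 0.015] ang -34.3
g2 [332.2 264.7] [184.1 197.3] tri [ 0.3411 -0.1389  0.0045] 0.0149 plane [ 0.3425 -0.131 ] size [0.009 0.074] ang -99.9
g3 [368.2 280.5] [144.6 201.7] tri [ 0.3018 -0.2326 -0.0068] 0.0039 plane [ 0.3014 -0.2315] size [0.011 0.074] ang -176.9
tblue [348.5 223.5] [187.2 238.8] tri [ 0.4609 -0.1769  0.0054] 0.0008 plane [ 0.46   -0.1765] size [0.053 0.052] ang -43.9
tyel [234.9 227.7] [318.5 192. ] tri [ 0.4423  0.1477 -0.0089] 0.0032 plane [0.4407 0.1466] size [0.052 0.053] ang -115.2
knife [225.4 162.5] [367.5 225.5] tri [0.6191 0.17   0.046 ] 0.0151 plane [0.6312 0.1822] size [0.095 0.025] ang -12.4
T_knife [426.9 225. ] [ 75.5 276.1] tri [ 0.4613 -0.4028  0.0062] 0.0061 plane [ 0.4608 -0.3979] size [0.161 0.182] ang -107.9
T_pens [161.7 213.9] [407.5 166.7] tri [0.4769 0.3608 0.0158] 0.0063 plane [0.4758 0.359 ] size [0.18  0.163] ang -77.2
T_tapes [285.2 155.1] [307.4 278.9] tri [0.6582 0.0074 0.0051] 0.0023 plane [0.6567 0.0084] size [0.159 0.178] ang -104.4
```

View pics/crop.png

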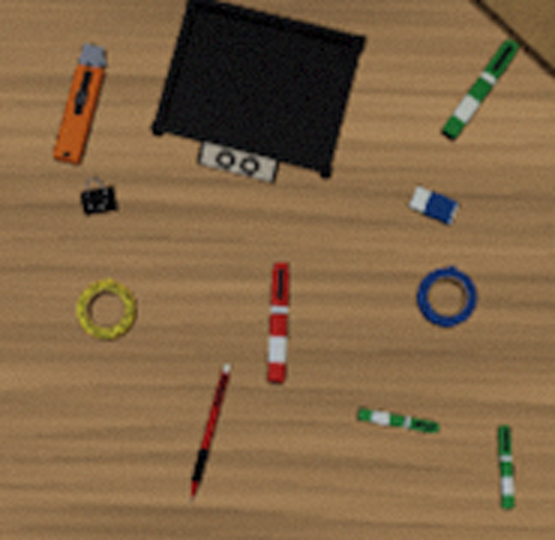

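The crop shows the square red marker with its white wrap and black clip, about (293,232), and the large green marker about (361,155), with its cap end just short of the board. The smaller green pens and the thin red pen are the decoys. I'll move over the middle for close wrist views.

Request:
arm_command:
  moves: [-3.1, -2.4, -0.2, 0, -3.1, -2.4, -0.2, 0, -3.1, -2.4, -0.2, 0, -3.1, -2.4, -0.2, 0, -3.1, -2.4, -0.2, 0, -3.1, -2.4, -0.2, 0, -3.1, -2.4, -0.2, 0, -3.1, -2.4, -0.2, 0, -3.1, -2.4, -0.2, 0, -3.1, -2.4, -0.2, 0, -3.1, -2.4, -0.2, 0, -3.1, -2.4, -0.2, 0]
  fingers: 100

```text
time: 1.15
ee_pos: [0.4504, 0.2211, 0.2467]
eef_rot: [0.137, 0.991, 0.0, 0.0]
ft_force: [1.3, 1.1, 0.2]
width: 0.0867
grip_force: 0.0
```

Request:
arm_command:
  moves: [-3.1, -2.4, -0.2, 0, -3.1, -2.4, -0.2, 0, -3.1, -2.4, -0.2, 0, 0, 0, 0, 0, 0, 0, 0, 0]

```text
time: 1.57
ee_pos: [0.5204, 0.126, 0.2524]
eef_rot: [0.14, 0.99, -0.0, -0.0]
ft_force: [-1.0, 1.2, -0.8]
width: 0.0867
grip_force: 0.0
```

Run:
```python
from m import *
import json
s=r.read_state(); i=r.camera_info('wrist'); im=r.camera('wrist'); save('w1',im)
json.dump({k:np.array(v).tolist() for k,v in i.items()},open('w1.json','w'))
print(s['time'],s['ee_pos'],s['eef_rot'],i['origin'])
for n,p in dict(knife=(.631,.182,.01),red=(.44,-.01,.01),yel=(.44,.147,.01),T_pens=(.476,.36,.026),T_tapes=(.657,.008,.026),green=(.66,-.21,.01)).items(): print(n,np.round(proj(i,p)))
```

```text
1.5667 [0.52042807 0.12602491 0.25235267] [ 1.39742452e-01  9.90187840e-01 -2.96587835e-04 -1.21613730e-05] [0.44894532 0.1471535  0.41495977]
knife [335. 240.]
red [165. 150.]
yel [276. 117.]
T_pens [450.  96.]
T_tapes [227. 290.]
green [100. 320.]
```

View pics/w1.png

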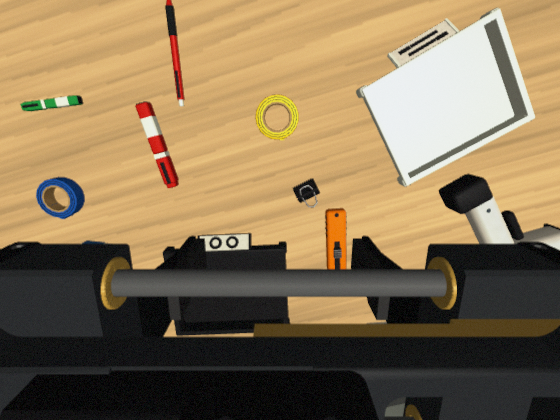

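The wrist view shows the red pen from (145,102) to (172,187), the yellow tape at (277,117) and the blue tape at (60,198). The clip is at (306,190) and the knife is at (336,240), partly hidden. The white tray's rim corners are (499,11), (533,117), (405,184) and (361,92).

```bash
cat >> m.py <<'E'
import json
def load(n):
    d=json.load(open(n+'.json')); return cv2.imread(f'pics/{n}.png')[:,:,::-1].copy(),{k:np.array(v) for k,v in d.items()}
def snap(n):
    i=r.camera_info('wrist'); im=r.camera('wrist'); save(n,im); json.dump({k:np.array(v).tolist() for k,v in i.items()},open(n+'.json','w')); return im,i
def rmask(im):
    h=cv2.cvtColor(im,cv2.COLOR_RGB2HSV); return (cv2.inRange(h,(168,120,50),(180,255,255))|cv2.inRange(h,(0,150,50),(5,255,255)))
def rect(m,c,rad,close=11):
    k=np.zeros_like(m); cv2.circle(k,c,rad,255,-1); m=cv2.morphologyEx(m&k,cv2.MORPH_CLOSE,np.ones((close,close),np.uint8))
    cs,_=cv2.findContours(m,cv2.RETR_EXTERNAL,cv2.CHAIN_APPROX_NONE); return cv2.minAreaRect(max(cs,key=cv2.contourArea))
def dirang(i,rc,z):
    b=cv2.boxPoints(rc); w=[onz(i,*q,z) for q in b]; e=max((w[1]-w[0],w[2]-w[1]),key=np.linalg.norm)
    return np.round([np.linalg.norm(w[1]-w[0]),np.linalg.norm(w[2]-w[1])],3),round(np.degrees(np.arctan2(e[1],e[0]))%180,1)
def tray(i,cs,z=.026):
    w=np.array([onz(i,*c,z) for c in cs]); e=w-np.roll(w,1,0); n=np.linalg.norm(e,axis=1); l=e[np.argmax(n)]
    return np.round(w.mean(0),4),np.round(n,3),round(np.degrees(np.arctan2(l[1],l[0]))%180,1)
def pose():
    s=r.read_state(); M=R.from_quat(s['eef_rot']).as_matrix(); return s,M,np.degrees(np.arctan2(M[1,1],M[0,1]))
def go(x,y,z,phi=None):
    s,M,a=pose(); p=np.array([x,y,z])
    t=0 if phi is None else (a-phi+90)%180-90
    d=M.T@(p-s['ee_pos'])*100
    M2=M@R.from_euler('z',t,degrees=True).as_matrix(); d2=M2.T@(p-s['ee_pos'])*100
    print('phi %.1f turn %.1f  shift before turn %s  after turn %s dist %.1f'%(a,t,np.round(d,2),np.round(d2,2),np.linalg.norm(d)),'j7 %.2f'%s['joint_positions'][6])
E
python3 - <<'E'
from m import *
w,i=load('w1'); t=cv2.imread('pics/top0.png')[:,:,::-1].copy(); it=r.camera_info('top')
hs=lambda im,c: mask(im,*C[c])
for n,f,cw,rw,ct,rt in [('red',rmask,(157,145),55,(293,232),24),('yel',lambda im:hs(im,'yellow'),(277,117),30,(235,228),16),('blue',lambda im:hs(im,'blue'),(60,198),32,(348,224),16)]:
    a=rect(f(w),cw,rw); b=rect(f(t),ct,rt); p,e=tri(i,a[0],it,b[0])
    print(n,np.round(a[0]),np.round(b[0]),'tri',np.round(p,4),round(e,4),'w1 plane',np.round(onz(i,*a[0],.014),4)[:2],'top',np.round(onz(it,*b[0],.014),4)[:2],dirang(i,a,.015),dirang(it,b,.015))
print('white',tray(i,[(499,11),(533,117),(405,184),(361,92)]))
k=rect(hs(t,'orange'),(227,160),26); print('knife orange',k,dirang(it,k,.015),onz(it,*k[0],.015))
k=rect(hs(t,'green'),(361,155),26,15); print('green',k,dirang(it,k,.015),onz(it,*k[0],.015))
o=lambda x,y:(200+x/3,125+y/3)
print('black',tray(it,[o(193,2),o(362,40),o(325,173),o(157,130)]))
for n,q in dict(ktail=(68,158),knose=(95,45),clip=(98,200)).items(): print(n,onz(it,*o(*q),.015))
E
```

```text
red [163. 161.] [292. 232.] tri [ 0.4428 -0.02   -0.0034] 0.0213 w1 plane [ 0.4529 -0.0157] top [ 0.4305 -0.0176] (array([0.019, 0.07 ]), np.float64(178.7)) (array([0.111, 0.016]), np.float64(178.9))
yel [276. 117.] [235. 228.] tri [0.4405 0.1468 0.0119] 0.0005 w1 plane [0.4404 0.147 ] top [0.4405 0.1464] (array([0.052, 0.055]), np.float64(164.9)) (array([0.052, 0.053]), np.float64(64.8))
blue [ 60. 197.] [349. 224.] tri [ 0.4594 -0.1765  0.0106] 0.0015 w1 plane [ 0.4586 -0.1736] top [ 0.4597 -0.1762] (array([0.063, 0.055]), np.float64(113.7)) (array([0.053, 0.052]), np.float64(136.1))
white (array([0.4852, 0.3566, 0.026 ]), array([0.176, 0.134, 0.174, 0.134]), np.float64(103.8))
knife orange ((225.41537475585938, 162.47691345214844), (8.419755935668945, 31.924909591674805), 15.255118370056152) (array([0.095, 0.025]), np.float64(167.6)) [0.630453   0.18172975 0.015     ]
green ((363.8108215332031, 148.3648681640625), (5.231143951416016, 24.760746002197266), 35.53767776489258) (array([0.074, 0.015]), np.float64(145.7)) [ 0.68077255 -0.22008185  0.015     ]
black (array([0.6577, 0.0048, 0.026 ]), array([0.132, 0.168, 0.136, 0.166]), np.float64(77.9))
ktail [0.58508916 0.18770207 0.015     ]
knose [0.69858732 0.16635506 0.015     ]
clip [0.54446596 0.15696106 0.015     ]
```

Request:
arm_command:
  moves: [-3.6, 0.7, 0, 0, -3.6, 0.7, 0, 0, -3.6, 0.7, 0, 0, -3.6, 0.7, 0, 0, -3.6, 0.7, 0, 0, -3.6, 0.7, 0, 0, 0, 0, 0, -4, 0, 0, 0, 0]

```text
time: 2.28
ee_pos: [0.7392, 0.1114, 0.2488]
eef_rot: [0.101, 0.995, -0.001, -0.002]
ft_force: [-0.8, -0.7, 0.1]
width: 0.0869
grip_force: 0.0
```

Run:
```python
from m import *
im,i=snap('w2'); print(pose()[0]['ee_pos'],pose()[2])
```

```text
[0.738485   0.11147814 0.25076027] 78.2467172234005
```

View pics/w2.png

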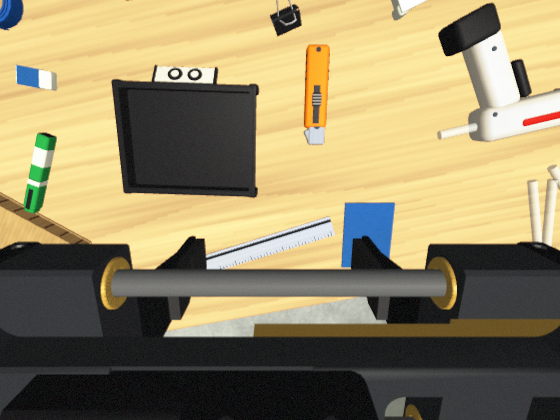

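This view shows the knife from tail (318,45) to nose (315,144) and the green pen from tail (46,134) to cap (33,212), beside the board. The black tray's rim corners are (113,81), (258,87), (257,195) and (124,194).

Run:
```python
from m import *
w,i=load('w2'); w1,i1=load('w1')
for n,a,b in [('knife',(318,45),(315,144)),('green',(46,134),(33.5,212))]:
    p,q=onz(i,*a,.015),onz(i,*b,.012); d=q-p; print(n,p,q,'mid',np.round((p+q)/2,4),np.linalg.norm(d),np.degrees(np.arctan2(d[1],d[0])))
print('height knife tail',tri(i,(318,45),i1,(336,209)))
it=r.camera_info('top'); o=lambda x,y:(200+x/3,125+y/3)
print('height green tail',tri(i,(46,134),it,o(449,137)))
print('black',tray(i,[(113,81),(258,87),(257,195),(124,194)]))
for u in [(113,81),(258,87),(257,195),(124,194)]: print(onz(i,*u,.026))
print('rim h',tri(i,(258,87),it,o(157,130)))
p,q=onz(i,318,45,.015),onz(i,315,144,.012); c=(p+q)/2
go(c[0]-.005,c[1],.10,78)
```

```text
knife [0.58526275 0.19184364 0.015     ] [0.70043921 0.16897515 0.012     ] mid [0.6429 0.1804 0.0135] 0.11746312383090715 -11.230122110595016
green [ 0.61746996 -0.17302119  0.015     ] [ 0.7138561  -0.23597686  0.012     ] mid [ 0.6657 -0.2045  0.0135] 0.11516381524002882 -33.15100760000955
height knife tail (array([0.58426749, 0.1931053 , 0.01003974]), np.float64(0.0008917648859689549))
height green tail (array([ 0.61602427, -0.18051678,  0.00488201]), np.float64(0.0004555378351845445))
black (array([0.6644, 0.0094, 0.026 ]), array([0.141, 0.176, 0.135, 0.178]), np.float64(78.1))
[ 0.57658265 -0.05974679  0.026     ]
[0.61836202 0.11093683 0.026     ]
[0.74975544 0.0802397  0.026     ]
[ 0.71289708 -0.09391855  0.026     ]
rim h (array([0.61650417, 0.10688605, 0.00245424]), np.float64(0.006537689811402282))
phi 78.2 turn 0.2  shift before turn [11.22  4.7  15.1 ]  after turn [11.24  4.65 15.1 ] dist 19.4 j7 1.28
```

Request:
arm_command:
  moves: [2.24, 0.94, 3, 0, 2.24, 0.94, 3, 0, 2.24, 0.94, 3, 0, 2.24, 0.94, 3, 0, 2.24, 0.94, 3, 0, 0, 0, 3, 0, 0, 0, 3, 0, 0, 0, 1.5, 0, 0, 0, 1.5, 0, 0, 0, 0.5, 0, 0, 0, 0, 0]

```text
time: 3.25
ee_pos: [0.6372, 0.18, 0.0076]
eef_rot: [0.103, 0.995, 0.0, -0.001]
ft_force: [-0.3, 0.2, -0.2]
width: 0.0871
grip_force: 0.0
```

Request:
arm_command:
  moves: [0, 0, 0, 0, 0, 0, 0, 0, 0, 0, 0, 0, 0, 0, 0, 0, 0, 0, 0, 0, 0, 0, 0, 0]
  fingers: 0
  squeeze: 25

```text
time: 3.75
ee_pos: [0.639, 0.1789, 0.0078]
eef_rot: [0.103, 0.995, 0.0, 0.0]
ft_force: [0.0, -1.1, -0.5]
width: 0.0549
grip_force: 0.0
```

Request:
arm_command:
  moves: [0, 0, 0.4, 0, 0, 0, 0, 0, 0, 0, 0, 0, 0, 0, 0, 0, 0, 0, 0, 0, 0, 0, 0, 0, 0, 0, 0, 0]

```text
time: 4.33
ee_pos: [0.6388, 0.1789, 0.0034]
eef_rot: [0.103, 0.995, 0.0, -0.0]
ft_force: [-0.2, -0.6, -0.8]
width: 0.0278
grip_force: 25.0
```

Run:
```python
from m import *
t=cv2.imread('pics/top0.png')[:,:,::-1].copy()
save('ct',cv2.resize(t[165:275,370:480],None,fx=5,fy=5,interpolation=cv2.INTER_CUBIC))
s=pose(); print(s[0]['ee_pos'],s[0]['width'],s[0]['grip_force'])
```

```text
[0.63875226 0.17887771 0.00344844] 0.0277722287154704 24.999922513961792
```

View pics/ct.png

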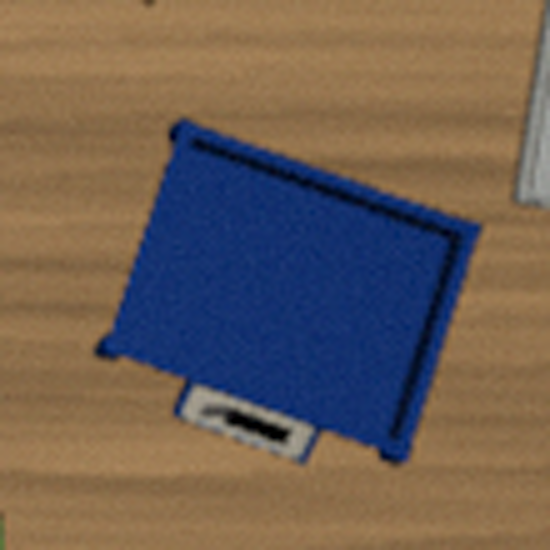

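The knife is gripped: width 27.8 mm at 25 N. The blue tray's crop corners are (178,128), (480,228), (402,455) and (100,345).

Request:
arm_command:
  moves: [0, 0, -3, 0, 0, 0, -4, 0, 0, 0, -4, 0, 0, 0, -2, 0]

```text
time: 4.67
ee_pos: [0.6406, 0.1791, 0.1388]
eef_rot: [0.103, 0.995, 0.001, 0.003]
ft_force: [0.6, 0.7, -0.2]
width: 0.0277
grip_force: 25.0
```

Run:
```python
from m import *
it=r.camera_info('top'); o=lambda x,y:(370+x/5,165+y/5)
c,n,a=tray(it,[o(178,128),o(480,228),o(402,455),o(100,345)]); print(c,n,a)
go(c[0],c[1],.13,a-90); print(pose()[0]['ee_pos'],pose()[0]['grip_force'])
```

```text
[ 0.4658 -0.397   0.026 ] [0.133 0.177 0.137 0.176] 72.3
phi 78.2 turn -84.1  shift before turn [  5.31 -59.97   0.68]  after turn [60.2  -0.86  0.68] dist 60.2 j7 1.16
[0.640588   0.17906818 0.1388397 ] 24.99977320432663
```

Request:
arm_command:
  moves: [0.35, -4, 0, 0, 0.35, -4, 0, 0, 0.35, -4, 0, 0, 0.35, -4, 0, 0, 0.35, -4, 0, 0, 0.35, -4, 0, 0, 0.35, -4, 0, 0, 0.35, -4, 0, 0, 0.35, -4, 0, 0, 0.35, -4, 0, 0, 0.35, -4, 0, 0, 0.35, -4, 0, 0]

```text
time: 5.67
ee_pos: [0.4987, -0.2841, 0.1338]
eef_rot: [0.103, 0.995, 0.0, 0.0]
ft_force: [0.5, -1.3, -1.0]
width: 0.0276
grip_force: 25.0
```

Request:
arm_command:
  moves: [0, 0, 0, 7, 0, 0, 0, 7, 0, 0, 0, 7, 0, 0, 0, 7, 0, 0, 0, 7, 0, 0, 0, 7, 0, 0, 0, 7, 0, 0, 0, 7, 0, 0, 0, 7, 0, 0, 0, 7, 0, 0, 0, 7, 0, 0, 0, 7]

```text
time: 6.67
ee_pos: [0.4995, -0.2823, 0.1336]
eef_rot: [0.744, 0.668, 0.0, -0.0]
ft_force: [-0.7, -0.3, -1.2]
width: 0.0279
grip_force: 25.0
```

Run:
```python
from m import *
go(.466,-.397,.13,-17.7); im,i=snap('w3'); print(pose()[0]['ee_pos'])
```

```text
phi -6.1 turn 11.6  shift before turn [-11.76  -2.11   0.36]  after turn [-11.95   0.29   0.36] dist 12.0 j7 0.59
[ 0.4996119  -0.28216488  0.1334902 ]
```

View pics/w3.png

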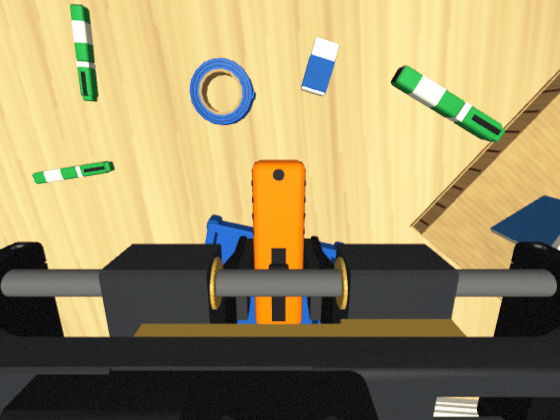

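The wrist view shows the knife held straight along the view. The blue tray's near rim corners are (210,219) and (343,244), the blue tape is at (222,91) and the green pen runs from (400,77) to (497,130).

Run:
```python
from m import *
im,i=load('w3')
a,b=onz(i,210,219,.024),onz(i,343,244,.024); d=b-a; print(a,b,np.linalg.norm(d),np.degrees(np.arctan2(d[1],d[0])))
go(.466,-.397,.13,-17.7)
w2,i2=load('w2'); it=r.camera_info('top')
B=rect(mask(im,*C['blue']),(222,91),36); T=rect(mask(cv2.imread('pics/top0.png')[:,:,::-1].copy(),*C['blue']),(348,224),16)
print('tape',B,onz(i,*B[0],.014),tri(i,B[0],it,T[0]))
p,q=onz(i,400,77,.013),onz(i,497,130,.013); print('green',(p+q)/2,q-p,np.degrees(np.arctan2(*(q-p)[1::-1])), 'h',tri(i,(400,77),i2,(46,134)),tri(i,(497,130),i2,(33.5,212)))
```

```text
[ 0.43203996 -0.28924875  0.024     ] [ 0.55876528 -0.32904097  0.024     ] 0.1328259345358471 -17.432483328877254
phi -6.7 turn 11.0  shift before turn [-11.8   -2.01   0.34]  after turn [-11.96   0.29   0.34] dist 12.0 j7 0.58
tape ((221.25001525878906, 91.74998474121094), (66.46803283691406, 61.51828384399414), 45.0) [ 0.45949467 -0.17525099  0.014     ] (array([ 0.45965871, -0.17572324,  0.01607934]), np.float64(0.0005997324229185927))
green [ 0.66338682 -0.20762452  0.013     ] [ 0.08953405 -0.0553038   0.        ] -31.702981628411894 h (array([ 0.61827933, -0.17869885,  0.00929139]), np.float64(0.0038599968958925443)) (array([ 0.71279374, -0.23666351,  0.00923406]), np.float64(0.003715957527972884))
```

Request:
arm_command:
  moves: [0, 0, 0, 5.5, 0, 0, 0, 5.5, -3.7, 0.1, 0, 0, -3.7, 0.1, 0, 0, -3.6, 0.2, 0, 0, 0, 0, 3, 0, 0, 0, 3, 0, 0, 0, 3, 0, 0, 0, 1.5, 0, 0, 0, 1, 0, 0, 0, 0.6, 0, 0, 0, 0, 0]

```text
time: 7.72
ee_pos: [0.4717, -0.3887, 0.0124]
eef_rot: [0.802, 0.597, -0.0, -0.0]
ft_force: [0.1, 0.0, -0.0]
width: 0.0276
grip_force: 25.0
```

Request:
arm_command:
  moves: [0, 0, 0.2, 0, 0, 0, 0, 0]

```text
time: 7.88
ee_pos: [0.4723, -0.3893, 0.0116]
eef_rot: [0.803, 0.596, 0.0, 0.001]
ft_force: [-0.2, 0.6, -0.8]
width: 0.0277
grip_force: 25.0
```

Request:
arm_command:
  moves: [0, 0, 0.3, 0, 0, 0, 0, 0]

```text
time: 8.05
ee_pos: [0.4719, -0.3888, 0.0078]
eef_rot: [0.803, 0.596, 0.0, 0.0]
ft_force: [-1.0, 0.1, -0.4]
width: 0.0277
grip_force: 25.0
```

Request:
arm_command:
  moves: [0, 0, 0, 0, 0, 0, 0, 0, 0, 0, 0, 0, 0, 0, 0, 0, 0, 0, -1.5, 0, 0, 0, -3, 0, 0, 0, -4, 0, 0, 0, -4, 0]
  fingers: 65

```text
time: 8.72
ee_pos: [0.4707, -0.3888, 0.1346]
eef_rot: [0.803, 0.596, -0.0, -0.0]
ft_force: [1.0, -0.6, 0.8]
width: 0.0562
grip_force: 0.0
```

Run:
```python
from m import *
print(pose()[0]['ee_pos']); go(.4596,-.1755,.13)
```

```text
[ 0.47074234 -0.38877799  0.13457214]
phi -16.8 turn 0.0  shift before turn [20.09 -7.25  0.46]  after turn [20.09 -7.25  0.46] dist 21.4 j7 0.64
```

Request:
arm_command:
  moves: [4, -1.1, 0, 0, 4, -1.1, 0, 0, 4, -1.1, 0, 0, 4, -1.1, 0, 0, 4, -1.1, 0, 0, 0, -1.7, 0, 0, 0, 0, 0, 6.5, 0, 0, 0, 6.5, 0, 0, 0, 6.5, 0, 0, 0, 6.5, 0, 0, 0, 6.5, 0, 0, 0, 6.5]
  fingers: 87

```text
time: 9.72
ee_pos: [0.4605, -0.1768, 0.1334]
eef_rot: [0.957, 0.291, 0.001, -0.0]
ft_force: [0.1, 0.1, 0.0]
width: 0.0758
grip_force: 0.0
```

Run:
```python
from m import *
s=pose()[0]; print(s['ee_pos'],s['width']); go(.4596,-.1758,.004)
p=r.camera('scene'); save('s1',p[160:360,0:260])
```

```text
[ 0.4604662  -0.17683965  0.13341407] 0.07579910773290921
phi -56.2 turn 0.0  shift before turn [-0.03 -0.13 12.94]  after turn [-0.03 -0.13 12.94] dist 12.9 j7 -0.53
```

View pics/s1.png

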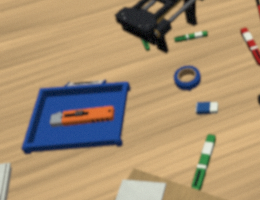

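The scene crop shows the knife lying lengthways in the blue tray. Next I'll descend on the blue tape.

Request:
arm_command:
  moves: [0, -0.1, 4, 0, 0, 0, 4, 0, 0, 0, 3, 0, 0, 0, 1.5, 0, 0, 0, 0.4, 0, 0, 0, 0, 0]

```text
time: 10.27
ee_pos: [0.4595, -0.176, 0.0035]
eef_rot: [0.956, 0.295, -0.001, -0.0]
ft_force: [0.0, 0.5, 0.4]
width: 0.076
grip_force: 0.0
```

Request:
arm_command:
  moves: [0, 0, 0, 0, 0, 0, 0, 0, 0, 0, 0, 0, 0, 0, 0, 0, 0, 0, 0, 0, 0, 0, 0, 0]
  fingers: 0
  squeeze: 15

```text
time: 10.77
ee_pos: [0.4606, -0.1756, 0.0043]
eef_rot: [0.956, 0.294, 0.001, -0.0]
ft_force: [-2.2, 1.9, 8.8]
width: 0.0546
grip_force: 15.0
```

Request:
arm_command:
  moves: [0, 0, -3, 0, 0, 0, -4, 0, 0, 0, -3, 0, 0, 0, 0, -7, 0, 0, 0, -7, 0, 0, 0, -7, 0, 0, 0, -7, 0, 0, 0, -7, 0, 0, 0, -7, 0, 0, 0, 0]

```text
time: 11.6
ee_pos: [0.4598, -0.1757, 0.1037]
eef_rot: [0.785, 0.619, 0.0, -0.0]
ft_force: [-0.3, 0.6, -0.5]
width: 0.0546
grip_force: 15.0
```

Run:
```python
from m import *
s=pose()[0]; print(s['ee_pos'],s['width'],s['grip_force']); go(.653,-.030,.10,-12)
```

```text
[ 0.45984745 -0.17572031  0.10372077] 0.05458517331996325 14.997606271645054
phi -13.5 turn -1.5  shift before turn [18.67 15.39  0.39]  after turn [18.27 15.86  0.39] dist 24.2 j7 0.22
```

Request:
arm_command:
  moves: [2.67, 2.2, 0, -1.5, 2.67, 2.2, 0, 0, 2.67, 2.2, 0, 0, 2.67, 2.2, 0, 0, 2.67, 2.2, 0, 0, 2.67, 2.2, 0, 0, 2.67, 2.2, 0, 0, 0, 0, 0, 0]

```text
time: 12.27
ee_pos: [0.6546, -0.0195, 0.1025]
eef_rot: [0.778, 0.629, 0.001, -0.0]
ft_force: [-0.8, 1.3, -0.2]
width: 0.0541
grip_force: 15.0
```

Run:
```python
from m import *
im,i=snap('w4'); s=pose()[0]; print(s['ee_pos'],s['width'],s['grip_force']); go(.653,-.030,.10,-12)
```

```text
[ 0.65255322 -0.02290296  0.10257214] 0.05468248056284364 14.999823271064088
phi -12.2 turn -0.2  shift before turn [-0.68  0.19  0.26]  after turn [-0.68  0.19  0.26] dist 0.8 j7 0.06
```

View pics/w4.png

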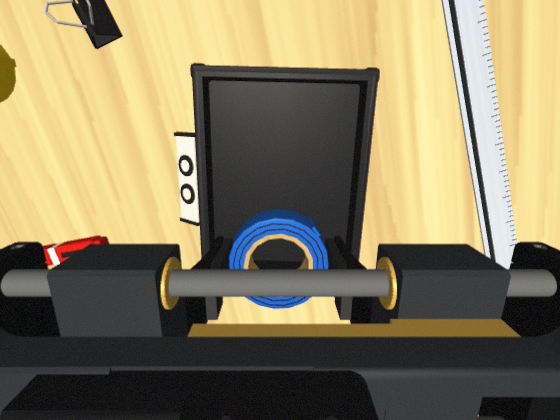

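The held tape hangs over the black tray, whose far rim corners are (194,67) and (378,72).

Run:
```python
from m import *
im,i=load('w4')
a,b=onz(i,194,67,.026),onz(i,378,72,.026); d=b-a; an=np.arctan2(d[1],d[0]); L=np.array([np.sin(an),-np.cos(an)]) # toward -y
m=((a+b)/2)[:2]; c=m+.084*L
print(a,b,np.linalg.norm(d),np.degrees(an),'centre',c,'roll1',c+.038*L,'roll2',c-.038*L)
t=c+.038*L; go(t[0],t[1],.009,np.degrees(an))
```

```text
[0.61734313 0.10635121 0.026     ] [0.75039102 0.07436472 0.026     ] 0.13683886506981058 -13.518128366044994 centre [0.66423182 0.0086851 ] roll1 [ 0.65534921 -0.02826215] roll2 [0.67311444 0.04563235]
phi -12.2 turn 1.3  shift before turn [-0.46  0.39  9.36]  after turn [-0.45  0.4   9.36] dist 9.4 j7 0.06
```

Request:
arm_command:
  moves: [-0.5, 0.4, 2, 1, 0, 0, 3, 0, 0, 0, 2.5, 0, 0, 0, 1.2, 0, 0, 0, 0.5, 0, 0, 0, 0, 0]

```text
time: 12.82
ee_pos: [0.653, -0.0327, 0.0112]
eef_rot: [0.785, 0.62, -0.001, -0.0]
ft_force: [-0.6, -0.8, 0.2]
width: 0.0544
grip_force: 15.0
```

Request:
arm_command:
  moves: [0, 0, 0.1, 0, 0, 0, 0, 0, 0, 0, 0, 0, 0, 0, 0, 0]
  fingers: 77

```text
time: 13.15
ee_pos: [0.6542, -0.0324, 0.0116]
eef_rot: [0.784, 0.62, 0.001, 0.0]
ft_force: [-0.6, -0.3, -0.5]
width: 0.0662
grip_force: 0.0
```

Request:
arm_command:
  moves: [0, 0, -2, 0, 0, 0, -4, 0, 0, 0, -4, 0, 0, 0, -2, 0]

```text
time: 13.48
ee_pos: [0.6552, -0.0331, 0.1359]
eef_rot: [0.784, 0.62, 0.002, 0.002]
ft_force: [-0.5, 0.8, 0.7]
width: 0.067
grip_force: 0.0
```

Run:
```python
from m import *
s=pose()[0]; print(s['ee_pos'],s['width']); go(.662,-.206,.13,-32.5-90)
```

```text
[ 0.65524693 -0.03312745  0.13588985] 0.06697417409499778
phi -13.3 turn -70.8  shift before turn [-16.67   4.64   0.59]  after turn [ -9.86 -14.22   0.59] dist 17.3 j7 0.04
```

Request:
arm_command:
  moves: [0, 0, 0, -7.1, 0, 0, 0, -7.1, 0, 0, 0, -7.1, 0, 0, 0, -7.1, 0, 0, 0, -7.1, 0, 0, 0, -7.1, 0, 0, 0, -7.1, 0, 0, 0, -7.1, 0, 0, 0, -7.1, 0, 0, 0, -7, 0, 0, 0, 0]

```text
time: 14.4
ee_pos: [0.6537, -0.0327, 0.1312]
eef_rot: [0.276, 0.961, 0.0, 0.0]
ft_force: [0.2, 0.3, -0.1]
width: 0.067
grip_force: 0.0
```

Request:
arm_command:
  moves: [-1.97, -2.84, 0, 0, -1.97, -2.84, 0, 0, -1.97, -2.84, 0, 0, -1.97, -2.84, 0, 0, -1.97, -2.84, 0, 0, 0, 0, 0, 0]

```text
time: 14.9
ee_pos: [0.6584, -0.2149, 0.1312]
eef_rot: [0.286, 0.958, -0.003, 0.001]
ft_force: [-0.4, -2.1, 0.4]
width: 0.0672
grip_force: 0.0
```

Run:
```python
from m import *
s=pose()[0]; print(s['ee_pos'],s['width']); go(.6640,-.206,.004,57.5)
```

```text
[ 0.65844177 -0.21486144  0.13121554] 0.06719566657181503
phi 56.8 turn -0.7  shift before turn [ 0.05  1.1  12.72]  after turn [ 0.04  1.1  12.72] dist 12.8 j7 1.45
```

Request:
arm_command:
  moves: [0, 1.1, 3, 0, 0, 0, 4, 0, 0, 0, 3.5, 0, 0, 0, 1.5, 0, 0, 0, 0.6, 0, 0, 0, 0, 0]

```text
time: 15.4
ee_pos: [0.6662, -0.1959, 0.0042]
eef_rot: [0.28, 0.96, -0.0, -0.001]
ft_force: [0.2, -1.6, 0.7]
width: 0.0673
grip_force: 0.0
```

Request:
arm_command:
  moves: [0, 0, 0, 0, 0, 0, 0, 0, 0, 0, 0, 0, 0, 0, 0, 0, 0, 0, 0, 0, 0, 0, 0, 0, 0, 0, 0, 0, 0, 0, 0, 0, 0, 0, 0, 0, 0, 0, 0, 0]
  fingers: 0
  squeeze: 15

```text
time: 16.23
ee_pos: [0.6665, -0.1958, 0.0045]
eef_rot: [0.279, 0.96, 0.0, -0.0]
ft_force: [-1.6, -0.3, 1.3]
width: 0.0166
grip_force: 15.0
```

Request:
arm_command:
  moves: [0, 0, -3, 0, 0, 0, -4, 0, 0, 0, -3.5, 0, 2.86, 2.6, 0, 0, 2.86, 2.6, 0, 0, 2.86, 2.6, 0, 0, 2.86, 2.6, 0, 0, 2.86, 2.6, 0, 0, 2.86, 2.6, 0, 0, 2.86, 2.6, 0, 0, 2.86, 2.6, 0, 0, 2.86, 2.6, 0, 0]

```text
time: 17.23
ee_pos: [0.5738, 0.1415, 0.1097]
eef_rot: [0.279, 0.96, 0.0, 0.0]
ft_force: [0.2, -0.0, -0.5]
width: 0.0169
grip_force: 15.0
```

Request:
arm_command:
  moves: [2.86, 2.6, 0, 0, 2.86, 2.6, 0, 0, 2.86, 2.6, 0, 0, 2.86, 2.6, 0, 0, 0, 0, 0, 6.2, 0, 0, 0, 6.2, 0, 0, 0, 6.2, 0, 0, 0, 6.2, 0, 0, 0, 6.2, 0, 0, 0, 6.2, 0, 0, 0, 6.2, 0, 0, 0, 0]

```text
time: 18.23
ee_pos: [0.5336, 0.289, 0.1094]
eef_rot: [0.616, 0.788, -0.0, -0.0]
ft_force: [-0.4, -0.2, 0.2]
width: 0.0169
grip_force: 15.0
```

Run:
```python
from m import *
im,i=snap('w5'); s=pose()[0]; print(s['ee_pos'],s['width'],s['grip_force']); go(.512,.363,.10,13.8)
```

```text
[0.53363099 0.28890592 0.10944476] 0.016816858236947212 14.970233738422394
phi 14.3 turn 0.5  shift before turn [ 7.71 -0.27  0.94]  after turn [ 7.71 -0.33  0.94] dist 7.8 j7 -0.13
```

View pics/w5.png

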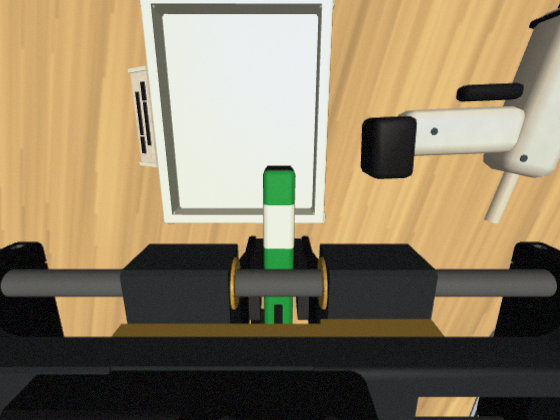

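The green pen is held with its tail at (278,167). The white tray's near rim corners are (165,222) and (323,221), and the far ones are (148,1) and (334,2).

Run:
```python
from m import *
im,i=load('w5'); s,M,a=pose()
t=onz(i,278,167,s['ee_pos'][2]+.012); print('tail in tool',M.T@(t-s['ee_pos']))
c,n,an=tray(i,[(148,1),(334,2),(323,221),(165,222)]); print(c,n,an)
off=(M.T@(t-s['ee_pos']))[0]-.057   # pen mid ahead of TCP along tool x
X=np.array([np.cos(np.radians(an-90)),np.sin(np.radians(an-90))]); Y=np.array([-X[1],X[0]])
t=c[:2]+.028*X-off*Y; print(off,t,'pen2',c[:2]-.028*X); go(t[0],t[1],.0095,an-90)
```

```text
tail in tool [ 0.05358066  0.00024456 -0.01201015]
[0.4876 0.3558 0.026 ] [0.169 0.134 0.167 0.139] 102.1
-0.00341934494560555 [0.51426117 0.3650127 ] pen2 [0.46022207 0.34993068]
phi 14.3 turn 2.2  shift before turn [7.86 0.   9.99]  after turn [ 7.85 -0.3   9.99] dist 12.7 j7 -0.13
```

Request:
arm_command:
  moves: [0, 0, 0, 2, 3.9, -0.1, 0, 0, 3.9, -0.1, 0, 0, 0, 0, 0, 0, 0, 0, 3, 0, 0, 0, 3, 0, 0, 0, 2.5, 0, 0, 0, 1, 0, 0, 0, 0.4, 0, 0, 0, 0, 0]

```text
time: 19.12
ee_pos: [0.5154, 0.3645, 0.0105]
eef_rot: [0.627, 0.779, -0.0, -0.0]
ft_force: [0.5, -0.7, -0.4]
width: 0.0172
grip_force: 15.0
```

Run:
```python
from m import *
s=pose()[0]; print(s['ee_pos'],s['width'],s['ft_force']); go(.5143,.365,.009,12.1)
```

```text
[0.5153596  0.36447401 0.01048888] 0.017168634931887077 [ 0.45571968 -0.67233118 -0.36521018]
phi 12.3 turn 0.2  shift before turn [ 0.07 -0.09  0.15]  after turn [ 0.07 -0.09  0.15] dist 0.2 j7 -0.23
```

Request:
arm_command:
  moves: [0, 0, 0.1, 0, 0, 0, 0, 0, 0, 0, 0, 0, 0, 0, 0, 0]
  fingers: 33

```text
time: 19.45
ee_pos: [0.5158, 0.3651, 0.0106]
eef_rot: [0.628, 0.778, 0.001, 0.0]
ft_force: [1.1, 0.1, 0.3]
width: 0.0278
grip_force: 0.0
```

Request:
arm_command:
  moves: [0, 0, -2, 0, 0, 0, -4, 0, 0, 0, -4, 0, 0, 0, -2, 0, 0, 0, 0, 0]

```text
time: 19.87
ee_pos: [0.518, 0.3662, 0.1359]
eef_rot: [0.628, 0.778, 0.005, 0.001]
ft_force: [0.5, -0.4, 0.0]
width: 0.029
grip_force: 0.0
```

Run:
```python
from m import *
s=pose()[0]; print(s['ee_pos'],s['width']); go(.4405,.147,.13,-60);go(.4405,.147,.13,30)
```

```text
[0.5179663  0.36615867 0.13589419] 0.029037261552376164
phi 12.2 turn 72.2  shift before turn [-19.79 -12.2    0.4 ]  after turn [-17.67  15.11   0.4 ] dist 23.3 j7 -0.29
phi 12.2 turn -17.8  shift before turn [-19.79 -12.2    0.4 ]  after turn [-15.11 -17.67   0.4 ] dist 23.3 j7 -0.29
```

Request:
arm_command:
  moves: [-3.3, -2.03, 0, 0, -3.3, -2.03, 0, 0, -3.3, -2.03, 0, 0, -3.3, -2.03, 0, 0, -3.3, -2.03, 0, 0, -3.3, -2.03, 0, 0, 0, 0, 0, 6.3, 0, 0, 0, 6.3, 0, 0, 0, 6.3, 0, 0, 0, 6.3, 0, 0, 0, 0, 0, 0, 0, 0]
  fingers: 85

```text
time: 20.87
ee_pos: [0.4381, 0.1454, 0.1296]
eef_rot: [0.782, 0.624, 0.0, -0.0]
ft_force: [0.6, 0.1, 0.7]
width: 0.0741
grip_force: 0.0
```

Run:
```python
from m import *
im,i=snap('w6'); s=pose()[0]; print(s['ee_pos'],s['width']); go(.4405,.1468,.004,-13)
```

```text
[0.43805849 0.14538955 0.12953755] 0.07412848889556653
phi -12.8 turn 0.2  shift before turn [ 0.19  0.21 12.55]  after turn [ 0.19  0.21 12.55] dist 12.6 j7 -0.61
```

View pics/w6.png

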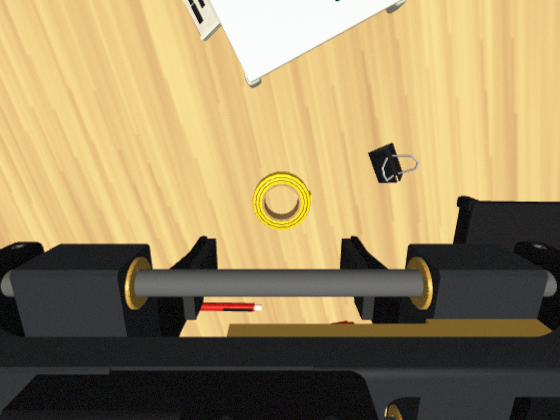

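Run:
```python
from m import *
im,i=load('w6'); B=rect(mask(im,*C['yellow']),(282,200),36); print(B,onz(i,*B[0],.016),proj(i,(.4405,.1468,.016)),i['origin'])
```

```text
((281.3000183105469, 200.89999389648438), (56.796119689941406, 56.796119689941406), 26.56505012512207) [0.44115247 0.14765695 0.016     ] (np.float64(280.83485873159447), np.float64(201.8820262326008)) [0.45457033 0.21841128 0.29218695]
```

The close look puts the yellow tape at (281,201), which gives (0.441, 0.148), in agreement. The clip at (388,163) is clear of the fingers, so I'll descend.

Request:
arm_command:
  moves: [0.2, 0.2, 4, 0, 0, 0, 4, 0, 0, 0, 3, 0, 0, 0, 1.1, 0, 0, 0, 0.4, 0, 0, 0, 0, 0]

```text
time: 21.42
ee_pos: [0.4406, 0.1467, 0.0047]
eef_rot: [0.782, 0.623, -0.0, 0.0]
ft_force: [0.9, 0.1, 0.6]
width: 0.0739
grip_force: 0.0
```

Request:
arm_command:
  moves: [0, 0, 0, 0, 0, 0, 0, 0, 0, 0, 0, 0, 0, 0, 0, 0, 0, 0, 0, 0]
  fingers: 0
  squeeze: 15

```text
time: 21.83
ee_pos: [0.4412, 0.1474, 0.0055]
eef_rot: [0.783, 0.623, 0.001, -0.0]
ft_force: [-1.5, -0.8, 8.3]
width: 0.055
grip_force: 15.0
```

Run:
```python
from m import *
s=pose()[0]; print(s['ee_pos'],s['width'],s['grip_force']); go(.672,.046,.13,-13)
```

```text
[0.44115138 0.14742215 0.00550488] 0.05500510776179792 15.00147320330143
phi -13.0 turn 0.0  shift before turn [ -4.68  24.78 -12.44]  after turn [ -4.67  24.79 -12.44] dist 28.1 j7 -0.44
```

Request:
arm_command:
  moves: [0, 0, -3, 0, 0, 0, -4, 0, 0, 0, -3.5, 0, -0.67, 3.54, 0, 0, -0.67, 3.54, 0, 0, -0.67, 3.54, 0, 0, -0.67, 3.54, 0, 0, -0.67, 3.54, 0, 0, -0.67, 3.54, 0, 0, -0.67, 3.54, 0, 0, 0, 0, 0, 0, 0, 0, 0, 0]

```text
time: 22.83
ee_pos: [0.672, 0.0435, 0.1088]
eef_rot: [0.783, 0.622, -0.001, 0.0]
ft_force: [-0.7, -0.6, -0.2]
width: 0.0545
grip_force: 15.0
```

Run:
```python
from m import *
s=pose()[0]; print(s['ee_pos'],s['width'],s['grip_force']); go(.673,.046,.0105,-13)
save('s2',r.camera('scene')[130:330,150:420])
```

```text
[0.67202459 0.04345974 0.10877138] 0.05446951061475329 14.999751329887658
phi -13.1 turn -0.1  shift before turn [0.29 0.04 9.83]  after turn [0.29 0.04 9.83] dist 9.8 j7 -0.08
```

View pics/s2.png

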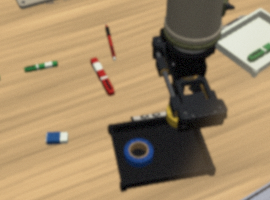

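The blue tape lies flat at one end of the black tray and the green pen is in the white tray. I'll lower the yellow tape at the other end.

Request:
arm_command:
  moves: [0.3, 0, 3, 0, 0, 0, 3, 0, 0, 0, 2.3, 0, 0, 0, 1, 0, 0, 0, 0.5, 0, 0, 0, 0, 0]

```text
time: 23.38
ee_pos: [0.6715, 0.0492, 0.0117]
eef_rot: [0.782, 0.623, -0.0, -0.0]
ft_force: [0.2, -0.3, -0.2]
width: 0.0545
grip_force: 15.0
```

Request:
arm_command:
  moves: [0, 0, 0, 0, 0, 0, 0, 0, 0, 0, 0, 0, 0, 0, 0, 0]
  fingers: 77

```text
time: 23.72
ee_pos: [0.6727, 0.0484, 0.0126]
eef_rot: [0.783, 0.623, 0.001, 0.0]
ft_force: [-0.2, 1.0, 0.9]
width: 0.0661
grip_force: 0.0
```

Request:
arm_command:
  moves: [0, 0, -2, 0, 0, 0, -4, 0, 0, 0, -4, 0, 0, 0, -2, 0]

```text
time: 24.05
ee_pos: [0.6738, 0.0478, 0.137]
eef_rot: [0.783, 0.622, 0.002, 0.001]
ft_force: [1.2, -0.2, 1.0]
width: 0.067
grip_force: 0.0
```

Run:
```python
from m import *
w,i=load('w1'); it=r.camera_info('top'); o=lambda x,y:(200+x/3,125+y/3)
p,q=onz(i,145,102,.012),onz(i,172,187,.012); d=q-p; print('red w1',(p+q)/2,np.linalg.norm(d),np.degrees(np.arctan2(d[1],d[0])))
p,q=onz(it,*o(276,382),.012),onz(it,*o(281,263),.012); d=q-p; print('red top',(p+q)/2,np.linalg.norm(d),np.degrees(np.arctan2(d[1],d[0])))
print('h',tri(i,(145,102),it,o(276,382)),tri(i,(172,187),it,o(281,263)))
s=pose()[0]; print(s['ee_pos'],s['width']); go(.437,-.017,.13,89)
```

```text
red w1 [ 0.43270087 -0.014546    0.012     ] 0.11411248675355343 -3.971471297521867
red top [ 0.43108457 -0.01879935  0.012     ] 0.11317264771056823 -1.1854670924351998
h (array([ 0.37424458, -0.01696421, -0.00247755]), np.float64(0.0025921669872252424)) (array([ 0.4891582 , -0.02007584,  0.00780502]), np.float64(0.001773460966145195))
[0.67382154 0.04780931 0.13698625] 0.06698790112015772
phi -13.0 turn 78.0  shift before turn [-11.66 -21.61   0.57]  after turn [-23.57   6.89   0.57] dist 24.6 j7 -0.10
```

Request:
arm_command:
  moves: [-1.67, -3.15, 0, 0, -1.67, -3.15, 0, 0, -1.67, -3.15, 0, 0, -1.67, -3.15, 0, 0, -1.67, -3.15, 0, 0, -1.67, -3.15, 0, 0, -1.67, -3.15, 0, 0, 0, 0, 0, -7, 0, 0, 0, -7, 0, 0, 0, -7, 0, 0, 0, -7, 0, 0, 0, -7]

```text
time: 25.05
ee_pos: [0.4311, -0.016, 0.132]
eef_rot: [0.557, 0.831, 0.001, -0.0]
ft_force: [0.4, 0.2, 0.8]
width: 0.0674
grip_force: 0.0
```

Request:
arm_command:
  moves: [0, 0, 0, -7, 0, 0, 0, -7, 0, 0, 0, -7, 0, 0, 0, -7, 0, 0, 0, -7, 0, 0, 0, -7, 0, 0, 0, -7, 0, 0, 0, -7, 0, 0, 0, -7, 0, 0, 0, 0]

```text
time: 25.88
ee_pos: [0.4311, -0.0161, 0.1318]
eef_rot: [0.041, 0.999, 0.001, 0.0]
ft_force: [0.1, 0.3, 0.3]
width: 0.067
grip_force: 0.0
```

Run:
```python
from m import *
im,i=snap('w7'); s=pose()[0]; print(s['ee_pos'],s['width']); go(.432,-.0165,.004,87.5)
```

```text
[ 0.43103306 -0.01598058  0.13175475] 0.06699076135533659
phi 84.9 turn -2.6  shift before turn [-0.1  -0.06 12.78]  after turn [-0.09 -0.06 12.78] dist 12.8 j7 1.33
```

View pics/w7.png

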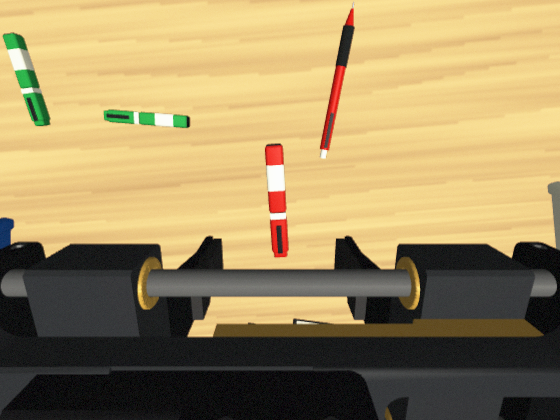

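The red pen runs from (274,145) to (280,256), midway between the fingers. The thin pen is well clear.

Run:
```python
from m import *
w,i=load('w7')
p,q=onz(i,274,146,.012),onz(i,280.5,256,.012); d=q-p; c=(p+q)/2; a=np.degrees(np.arctan2(d[1],d[0])); print(c,np.linalg.norm(d),a); go(c[0],c[1],.004,a+90)
```

```text
[ 0.43313595 -0.01641006  0.012     ] 0.11263914527172002 -1.4667128239549634
phi 84.9 turn -3.7  shift before turn [-0.21 -0.04 12.78]  after turn [-0.21 -0.05 12.78] dist 12.8 j7 1.33
```

Request:
arm_command:
  moves: [-0.2, 0, 0, -3.5, 0, 0, 4, 0, 0, 0, 4, 0, 0, 0, 3, 0, 0, 0, 1.3, 0, 0, 0, 0.4, 0, 0, 0, 0, 0]

```text
time: 26.52
ee_pos: [0.4323, -0.016, 0.0082]
eef_rot: [0.015, 1.0, -0.0, -0.001]
ft_force: [0.6, -0.3, 0.2]
width: 0.0674
grip_force: 0.0
```

Request:
arm_command:
  moves: [0, 0, 0, 0, 0, 0, 0, 0, 0, 0, 0, 0, 0, 0, 0, 0, 0, 0, 0, 0, 0, 0, 0, 0, 0, 0, 0, 0, 0, 0, 0, 0, 0, 0, 0, 0, 0, 0, 0, 0]
  fingers: 0
  squeeze: 15

```text
time: 27.35
ee_pos: [0.4328, -0.0154, 0.0087]
eef_rot: [0.013, 1.0, 0.001, -0.0]
ft_force: [-0.8, 1.0, 1.4]
width: 0.0167
grip_force: 15.0
```

Run:
```python
from m import *
s=pose()[0]; print(s['ee_pos'],s['width'],s['grip_force']); go(.452,.29,.115)
```

```text
[ 0.43278626 -0.01537751  0.00870832] 0.016728113622427036 15.000485926866531
phi 88.5 turn 0.0  shift before turn [ -1.13  30.59 -10.6 ]  after turn [ -1.13  30.59 -10.6 ] dist 32.4 j7 1.78
```

Request:
arm_command:
  moves: [0, 0, -3, 0, 0, 0, -4, 0, 0, 0, -3.5, 0, -0.43, 3.7, 0, 0, -0.43, 3.7, 0, 0, -0.43, 3.7, 0, 0, -0.43, 3.7, 0, 0, -0.43, 3.7, 0, 0, -0.43, 3.7, 0, 0, -0.43, 3.7, 0, 0, -0.43, 3.7, 0, 0]

```text
time: 28.27
ee_pos: [0.474, 0.2827, 0.1065]
eef_rot: [0.012, 1.0, 0.001, -0.001]
ft_force: [1.0, 0.4, 0.1]
width: 0.0171
grip_force: 15.0
```

Request:
arm_command:
  moves: [0, 0, 0, 7, 0, 0, 0, 7, 0, 0, 0, 7, 0, 0, 0, 7, 0, 0, 0, 7, 0, 0, 0, 7, 0, 0, 0, 7, 0, 0, 0, 7, 0, 0, 0, 7, 0, 0, 0, 7, 0, 0, 0, 6.5, 0, 0, 0, 0]

```text
time: 29.27
ee_pos: [0.4741, 0.2808, 0.1067]
eef_rot: [0.63, 0.776, 0.0, -0.001]
ft_force: [0.3, 0.1, -1.0]
width: 0.0171
grip_force: 15.0
```

Run:
```python
from m import *
im,i=snap('w8'); s=pose()[0]; print(s['ee_pos'],s['width'],s['grip_force']); go(.460,.350,.0135,12.1)
```

```text
[0.47409665 0.28064167 0.10668219] 0.016620573439082593 15.000929832458496
phi 12.3 turn 0.2  shift before turn [7.07 0.1  9.33]  after turn [7.07 0.08 9.33] dist 11.7 j7 0.06
```

View pics/w8.png

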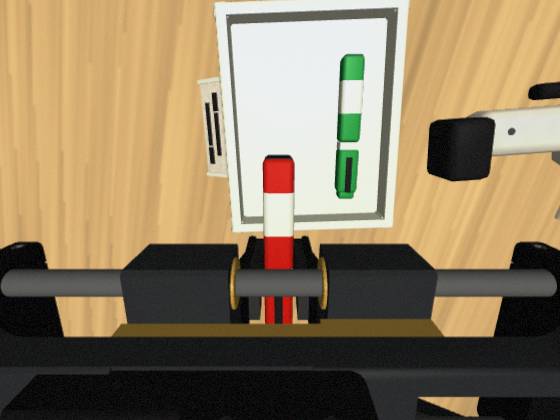

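The green pen lies flat lengthways on the right of the white tray, with free floor on the left. I'll place the red pen there.

Request:
arm_command:
  moves: [3.5, 0.05, 0, 0, 3.5, 0.05, 0, 0, 0, 0, 0, 0, 0, 0, 3, 0, 0, 0, 3, 0, 0, 0, 2, 0, 0, 0, 1, 0, 0, 0, 0.3, 0, 0, 0, 0, 0]

```text
time: 30.07
ee_pos: [0.4605, 0.3493, 0.0143]
eef_rot: [0.628, 0.778, 0.0, -0.001]
ft_force: [-0.6, 0.1, -0.5]
width: 0.017
grip_force: 15.0
```

Request:
arm_command:
  moves: [0, 0, 0, 0, 0, 0, 0, 0, 0, 0, 0, 0]

```text
time: 30.32
ee_pos: [0.461, 0.3501, 0.0152]
eef_rot: [0.628, 0.778, 0.001, -0.001]
ft_force: [0.0, 0.2, 0.2]
width: 0.0165
grip_force: 15.0
```

Request:
arm_command:
  moves: [0, 0, 0.1, 0, 0, 0, 0, 0, 0, 0, 0, 0, 0, 0, 0, 0]
  fingers: 33

```text
time: 30.65
ee_pos: [0.4604, 0.3496, 0.0133]
eef_rot: [0.628, 0.778, 0.001, -0.001]
ft_force: [-0.7, 0.6, 1.0]
width: 0.0275
grip_force: 0.0
```

Request:
arm_command:
  moves: [0, 0, -2, 0, 0, 0, -4, 0, 0, 0, -4, 0, -4, 0, 0, 0, -4, 0, 0, 0, -4, 0, 0, 0, -4, 0, 0, 0, -4, 0, 0, 0, 0, 0, 0, 0]

```text
time: 31.4
ee_pos: [0.5037, 0.1451, 0.1134]
eef_rot: [0.632, 0.775, 0.001, -0.0]
ft_force: [-0.3, -0.8, 0.3]
width: 0.0287
grip_force: 0.0
```

Run:
```python
from m import *
s=pose()[0]; print(s['time'],s['ee_pos'])
a=r.camera('scene'); save('fin',np.vstack([cv2.resize(a,(448,336)),cv2.resize(r.camera('top')[100:300,100:500],(448,224))]))
```

```text
31.4 [0.5036572  0.14511983 0.11339702]
```

View pics/fin.png

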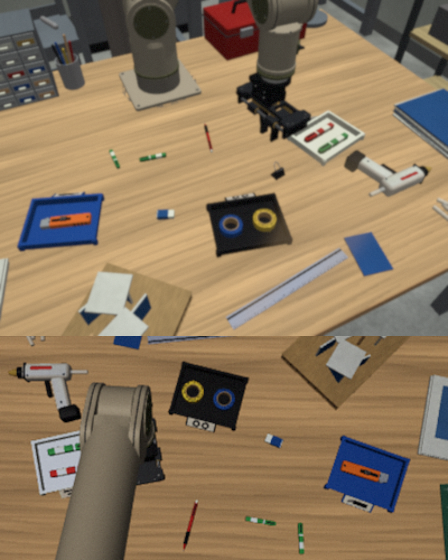

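Both views show both pens in the white tray, both rolls in the black tray and the knife in the blue tray, all lying flat. The clip and the eraser are where they were, so I'll hand in.

```bash
python3 -c "
from bench import r
print(r.close_job())"
```

```text
the job is handed in; nothing more can be done
None
```

The job is handed in at about 31 s: both pens are in the white tray, both tape rolls in the black and the knife in the blue, all flat in the final views, with the clip and eraser left where they lay; no verdict came back.

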